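# Pin the hand rest across the sun mosaic

### The job

Swing the aluminium hand rest across the mosaic work board by its black handle until the hole in its free end lines up with the hole in the blue catch block. Then take the long red-knobbed pin from the wooden stand and put it down through both holes until its collar sits fully home on the rest, let go, and leave the short blue-knobbed pin alone in the stand.

Things in the scene. Friction and masses are not known exactly. Their poses are not given: they have to be found in the camera images.
- board: Fixed plywood board (12 mm) with an orange mosaic panel (top 31 mm high) on its -x side, a steel pivot post and a blue catch block 60 x 60 mm, top 42 mm above the table, with a vertical hole 26 mm wide, 30 mm deep. Origin at table height under the catch hole's centre, z up; the pivot is at +240 mm along y. The board spans -210 to 60 mm in x, -60 to 300 mm in y.
- rest: Aluminium bar turning on the pivot, 45 to 57 mm above the table. Origin on the pivot axis at table height, z up; bar runs along -y: black handle (24 mm round, top at 99 mm) at 155 mm, 26 mm hole in its 60 mm square end at 240 mm. Lined up when its axes match the board's; starts 0.45 to 0.85 rad clockwise of that (from above), can overrun 0.2 rad. Friction, 2 N at the handle, keeps it where left.
- red_pin: Loose 80 g pin upright in one of two wells, 110 mm apart, of a fixed wooden stand (180 x 60, 40 mm tall) on the robot's right. Origin at the shank's tip, z up its axis. Shank 12 mm wide, 36 mm long, tapered tip; then a red collar 38 mm wide, 6 high; then a red round grip 28 mm wide, 42 to 78 mm above the origin. The collar rests on the stand, origin 4 mm above the table.
- blue_pin: Loose pin of the same form with a blue collar and grip and a shank of only 14 mm, too short to reach the catch. It stands in the other well, its collar resting on the stand. Origin at the tip of its shank.
Things that resemble listed ones, but are neither listed nor needed, are in the scene too. Of the things that look like the red_pin, the largest one is meant.

How it is judged:
By the outcome, as a careful person would: the job done as asked, in the order asked, and still so for the second after the job is handed in, with the robot touching nothing.
It also fails if it takes over 51 s, if anything falls off the work surface, if the arm or the gripper's body presses on something with over 40 N, if the wrist force passes 120 N, or if a joint passes its speed limit or range.

### The arm

A 6-joint arm with a two-finger parallel gripper is mounted at the origin on the work surface. World frame = base frame: x ahead of the robot, y to its left, z up, the work surface at z = 0. Lengths are in mm, angles in rad, forces in N, time in s.
With the tool pointing down it reaches from about 350 to 975 mm from the base axis. Payload 7.1 kg.
Tool frame: the origin (TCP) lies midway between the tips of the shut fingers; the grasp point (between the pads) lies 19 mm behind it (ctrl.tcp_to_grasp is the distance from the TCP to the grasp point, in mm); z points along the fingers, y is the line along which they close (so a half turn about z gives the same grasp; the last joint's range is limited). The gripper opens to 88 mm and grips with 3 to 60 N. Pads are 20 mm wide; open, the fingers measure 115 mm over their backs; the gripper's body (75 mm by 178 mm) begins 61 mm behind the grasp point.
Start: joints at [1.221, 0.423, 1.63, -0, 1.089, -0.019], TCP at [202.968, 591.108, 183.975] pointing down, gripper open.
Joint ranges: [-3, 3], [-0.9, 2.11], [0.09, 2.58], [-1.31, 4.45], [0.11, 2.69], [-2.54, 2.54]. Speed limits (rad/s): [2.39, 2.39, 3.01, 3.14, 3.14, 3.14].

### API

Orientations are given as a rotation vector (axis times angle).
In Python, from workcell import get_obs, cams, ticket, boxes_of, ctrl gives the robot as it stands.
- The arm moves only by the shell command python3 -m creep 'ROWS' [OPENING]. ROWS is JSON, one flat list of numbers, 4 for each row, row after row: the shift along the world's x, y, z in m, then the turn about the world's z in rad. In form: [tx, ty, tz, spin, tx, ty, tz, spin, ...]. A call has 1 to 10 rows; each row is the pose to reach, as a shift and turn from the pose commanded when the call began; what a row does not reach only later rows make up. A row lasts 1/12 s, in which the tool goes at most 41.7 mm and 7.16 degrees, less where a joint would pass 70% of its speed; a pose out of reach is approached as far as the arm can. A call with a gripper value outside its range is refused whole. OPENING is the opening, from 0 (shut) to 1 (fully open), set as the call begins (- or left out, the last holds). The fingers move at their own pace and stop on an object; the grip force is fixed at half the most. Time passes only in rows, so rows that repeat a pose let the fingers close. It gives the time, the measured TCP pose, the force, the opening and the grip force at its end, in the units of the state.
- get_obs(): the state, without advancing time (a new reading comes with each control period).
- cams.get_image(name): name is "scene" or "top"; returns (picture, depth): 480x640x3 uint8, red, green, blue; 480x640 float32, mm along the optical axis (not along the pixel's ray), 0 where there is no reading.
- cams.get_calibration(name): a dict with "mtx" (3x3 intrinsics, pixels), "R" (3x3) and "t" (3): a world point X has camera coordinates R X + t. Camera axes: x right, y down, z forward; pixel columns grow to the right and rows downward; lengths in mm; the calibration is good to about 2 mm. A picture is of the moment at which its call begins. get_calibration takes no time and is no camera call.
- ticket.close_job(): hands the job in; it is judged then, once.
Trained networks look in the newest picture that a camera, given by its name, has taken for a name from the list of things; names that differ only in an ending like _2 or _b are one class to them, and where a whole thing is asked for, a point or a joint stands for the part that bears it (a point fixed in the world has none). Each returns a list of dicts, best first, with "score" (0 to 1); they miss things now and then, are a little off and sometimes report something else, mostly with a low value. They report only what shows in the picture. A call takes as long as a camera call. They do not tell look-alikes from the thing itself.
- boxes_of(camera, target): "centre" ([column, row] in pixels, amid what is visible of it).
The state is a dict: "t": time; "qpos": joint angles; "qvel": joint speeds; "joint_torque": joint torques, N m; "ee_pos": TCP position; "orientation": TCP orientation; "ft_force": force on the tool from outside, world axes, zero at the start; "moment": the same for the moment, N m; "width": finger opening in mm; "grasp_force": force on a finger pad.
Only numpy, scipy, OpenCV 4.12 (cv2) and the standard library are available. Lean on these libraries where they do the work, as an engineer would, in place of code of your own. Each camera call takes 0.05 s, during which the arm holds its last target. There are 200 camera calls.

## Working session

There is one attempt and no reset: what is moved stays moved. The work goes in short steps, Python scripts to look and compute and a shell command to move; the robot and the scene stay as the last step left them, time stands still between calls to the robot, and variables do not carry over. Pictures are saved under pics/ and viewed, at most 10 in all, crops included, and the job is handed in when it is done.

```bash
ls; mkdir -p pics; cat > h.py <<'E'
import numpy as np, cv2
from workcell import get_obs, cams, ticket, boxes_of, ctrl
def grab(n):
    im,d=cams.get_image(n); return im,d
def cloud(n,d):
    c=cams.get_calibration(n); K=np.array(c["mtx"]);R=np.array(c["R"]);t=np.array(c["t"]).ravel()
    v,u=np.mgrid[0:480,0:640]
    P=np.stack([(u-K[0,2])/K[0,0]*d,(v-K[1,2])/K[1,1]*d,d],-1)
    W=(P-t)@R
    W[d==0]=np.nan
    return W
def save(n,im): cv2.imwrite('pics/'+n,im[:,:,::-1])
E
python3 - <<'E'
from h import *
for n in("top","scene"):
    im,d=grab(n); save(n+'0.png',im); W=cloud(n,d); np.save(n+'0.npy',W)
    for t in("red_pin","blue_pin","rest","board"):
        for b in boxes_of(n,t)[:4]:
            c=b["centre"]; print(n,t,round(b["score"],2),np.round(c),np.round(W[int(c[1]),int(c[0])]))
print(get_obs())
E
```

```text
pics
top red_pin 0.7 [422. 250.] [ 471. -333.   77.]
top red_pin 0.55 [466. 255.] [ 462. -429.   53.]
top blue_pin 0.56 [411. 201.] [ 574. -315.   83.]
top rest 0.74 [239. 228.] [516.  39.  97.]
top board 0.93 [253. 222.] [543.  20.  26.]
scene red_pin 0.79 [119. 227.] [ 471. -432.   38.]
scene red_pin 0.57 [166. 219.] [ 483. -345.   68.]
scene red_pin 0.46 [161. 196.] [ 394. -378.   46.]
scene blue_pin 0.68 [168. 264.] [ 590. -317.   74.]
scene rest 0.67 [417. 257.] [552.  51.  58.]
scene board 0.95 [393. 292.] [595.  15.  27.]
{'t': 0.5, 'qpos': array([ 1.22101835e+00,  4.23094588e-01,  1.62993664e+00,  2.93356242e-05,
        1.08860221e+00, -1.90095946e-02]), 'qvel': array([-5.35454735e-04, -2.19061797e-03,  6.61391162e-05, -1.23260992e-03,
        6.63586115e-04, -1.28447908e-03]), 'joint_torque': array([-9.25391032e-04, -5.44142854e+01, -2.73815095e+01,  6.42651273e-02,
        1.75994035e-02, -2.85691198e-05]), 'ee_pos': array([202.94026235, 591.09252716, 183.96402007]), 'orientation': array([-5.17220090e-01, -3.09869009e+00,  5.54931308e-05]), 'ft_force': array([ 0.00088347, -0.19261981, -0.21205227]), 'moment': array([0.00664346, 0.02907389, 0.06496479]), 'grasp_force': 0.0, 'width': 87.963165544433}
```

View pics/top0.png

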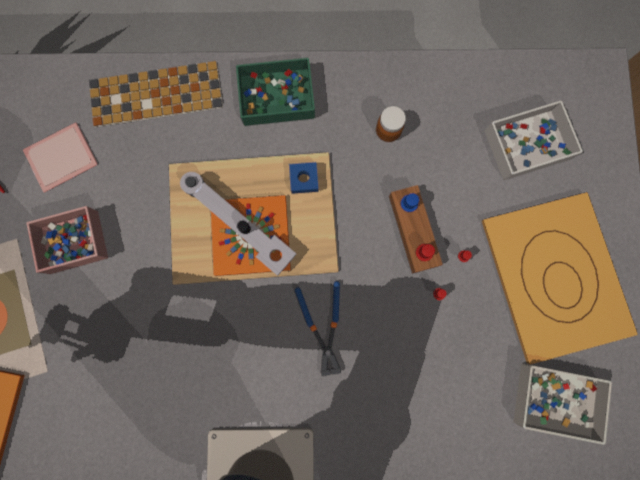

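View pics/scene0.png

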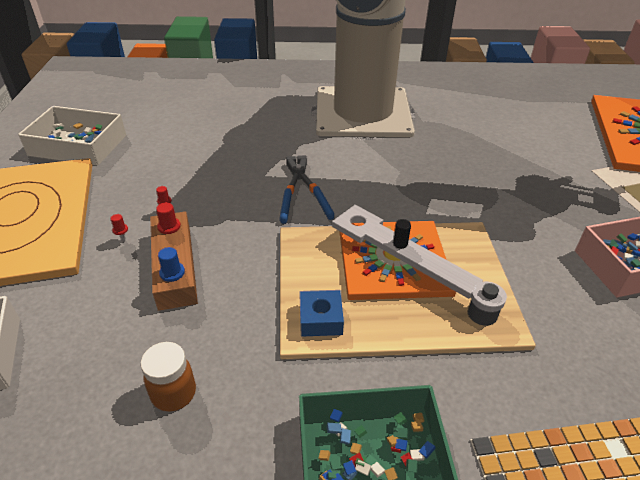

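The top view shows the catch at (304,177), pivot at (191,182), handle at (244,228), bar end hole at (277,255), and the red pin in the stand at (427,251). Two small red look-alikes stand loose nearby. Next I measure from depth.

```bash
cat > meas.py <<'E'
from h import *
def meas(n,W,im):
    hsv=cv2.cvtColor(im,cv2.COLOR_RGB2HSV).astype(int); H,S,V=hsv[...,0],hsv[...,1],hsv[...,2]
    z=W[...,2]; x=W[...,0]; y=W[...,1]
    blue=(H>100)&(H<130)&(S>120); red=((H<6)|(H>174))&(S>150)
    on=(y>-240)&(y<250)&(x>350)&(x<800)
    def rep(name,m,pts=False):
        P=W[m]; P=P[~np.isnan(P[:,2])]
        if len(P)<5: print(n,name,len(P)); return
        r=cv2.minAreaRect(P[:,:2].astype(np.float32)); c=cv2.minEnclosingCircle(P[:,:2].astype(np.float32))
        print(n,name,len(P),'mean',P.mean(0).round(1),'rect',np.round(r[0],1),np.round(r[1],1),round(r[2],1),'circ',np.round(c[0],1),round(c[1],1),'z',np.nanpercentile(P[:,2],[5,50,95]).round(1))
    rep('catchtop',blue&on&(z>37)&(z<47))
    rep('bar',on&(z>52)&(z<61)&(S<70))
    rep('handle',on&(z>92)&(z<105))
    st=(y<-240)&(y>-420)&(x>380)&(x<680)
    rep('redtop',red&st&(z>76)); rep('redcollar',red&st&(z>40)&(z<50))
    rep('bluetop',blue&st&(z>76-22)); rep('stand',st&(z>37)&(z<43)&~red&~blue)
if __name__=="__main__":
    for n in("top","scene"):
        meas(n,np.load(n+'0.npy'),cv2.imread(f'pics/{n}0.png')[:,:,::-1].copy())
E
python3 meas.py
```

```text
top catchtop 549 mean [637.9 -92.4  41.3] rect [638.4 -92.2] [58.6 56.2] 3.7 circ [637.7 -92.2] 38.9 z [38.3 41.3 44.4]
top bar 2292 mean [534.1  44.7  56.4] rect [543.8  54.2] [293.2  59.6] 48.7 circ [542.2  54.2] 147.8 z [53.4 56.4 59.4]
top handle 107 mean [521.6  30.4  98. ] rect [521.9  30. ] [21.8 21.7] 3.6 circ [522.5  30.9] 12.0 z [ 94.9  98.1 100.7]
top redtop 144 mean [ 470.5 -345.3   80.8] rect [ 471.  -345.6] [25.5 26.4] 55.2 circ [ 471.1 -345.6] 14.3 z [77.4 81.  83.8]
top redcollar 97 mean [ 456.9 -344.4   45. ] rect [ 433.8 -353.3] [110.6  41.6] 7.2 circ [ 434.6 -357.3] 55.8 z [41.7 44.9 49.4]
top bluetop 164 mean [ 574.3 -315.8   77.2] rect [ 575.4 -317.1] [26.9 23.6] 87.9 circ [ 576.5 -317.3] 13.9 z [60.  80.1 83.5]
top stand 1515 mean [ 523.6 -330.9   39.5] rect [ 524.6 -331.5] [180.1  61.4] 14.9 circ [ 524.7 -331.3] 94.0 z [37.3 39.3 42.2]
scene catchtop 1203 mean [643.2 -92.7  42.4] rect [640.5 -93.3] [60.2 58.8] 4.0 circ [640.6 -92.9] 40.4 z [39.3 42.6 44.3]
scene bar 3541 mean [546.7  51.4  57.2] rect [643.1 -39.9] [295.6 332.5] 47.6 circ [621.9 -27.7] 197.2 z [53.8 57.5 59.2]
scene handle 177 mean [525.   28.1  98.2] rect [523.5  29.1] [23.9 24. ] 19.8 circ [522.3  29.2] 14.0 z [ 93.1  99.  101. ]
scene redtop 182 mean [ 474.  -346.6   81.8] rect [ 470.6 -347.1] [29.1 24.6] 9.6 circ [ 470.9 -348.4] 14.9 z [77.5 82.5 84.2]
scene redcollar 202 mean [ 460.1 -351.1   45.9] rect [ 436.3 -355.7] [111.6  36.3] 12.8 circ [ 436.8 -357.9] 55.8 z [42.2 46.2 49.4]
scene bluetop 414 mean [ 583.6 -317.    74. ] rect [ 579.6 -318.4] [25.1 26. ] 2.2 circ [ 579.1 -319. ] 13.6 z [56.7 77.3 84.1]
scene stand 1937 mean [ 536.6 -329.7   40.9] rect [ 497.2 -341.4] [239.   60.3] 15.0 circ [ 497.3 -340.2] 121.2 z [39.1 40.9 42.5]
```

Measured geometry is consistent: catch hole ≈ (639.5, -92.7), board yaw ≈ 3.8°, pivot ≈ (623.6, 146.8), and handle (522.4, 30), which is 154.6 mm from the pivot (155 expected). The swing needed is ≈ 0.78 rad. I'll move over the handle, closing across the bar.

```bash
python3 -m creep '[0.32,-0.561,0,-1.955,0.32,-0.561,0,-1.955,0.32,-0.561,0,-1.955,0.32,-0.561,0,-1.955,0.32,-0.561,0,-1.955,0.32,-0.561,0,-1.955,0.32,-0.561,0,-1.955,0.32,-0.561,0,-1.955,0.32,-0.561,0,-1.955,0.32,-0.561,0,-1.955]' 1
```

```text
t: 1.33
ee_pos: [410.1, 227.4, 184.3]
orientation: [2.239, 2.204, 0.001]
ft_force: [1.3, 0.3, 0.2]
width: 87.6
grasp_force: 0.0
```

```bash
python3 -m creep '[0.0365,-0.064,0,-0.12,0.113,-0.198,0,-0.70,0.113,-0.198,0,-0.70,0.113,-0.198,0,-0.70,0.113,-0.198,0,-0.70,0.113,-0.198,0,-0.70,0.113,-0.198,0,-0.70,0.113,-0.198,0,-0.70,0.113,-0.198,0,-0.70]' 1; python3 -c "
from h import *
from scipy.spatial.transform import Rotation as R
o=get_obs();print(o['ee_pos'],np.degrees(np.arctan2(*R.from_rotvec(o['orientation']).as_matrix()[[1,0],1])),o['qpos'])"
```

```text
t: 2.08
ee_pos: [521.7, 31.7, 183.8]
orientation: [-2.853, -1.313, 0.001]
ft_force: [-0.4, 0.3, 0.0]
width: 88.1
grasp_force: 0.0
[521.69494401  31.71864228 183.79832145] -40.586916321204406 [3.77466334e-02 2.74005104e-01 1.85440465e+00 3.66879483e-04
 1.01400382e+00 7.45927812e-01]
```

```bash
python3 -m creep '[0.0005,-0.0015,-0.04,0,0.0005,-0.0015,-0.08,0,0.0005,-0.0015,-0.118,0,0.0005,-0.0015,-0.118,0,0.0005,-0.0015,-0.118,0]' 1 && python3 -m creep '[0,0,0,0,0,0,0,0,0,0,0,0,0,0,0,0,0,0,0,0,0,0,0,0]' 0.2
```

```text
t: 2.5
ee_pos: [520.7, 30.9, 64.9]
orientation: [-2.851, -1.314, 0.007]
ft_force: [0.8, -0.2, 0.6]
width: 87.8
grasp_force: 0.0
t: 3.0
ee_pos: [523.4, 29.6, 66.8]
orientation: [2.855, 1.31, 0.002]
ft_force: [0.5, -0.1, 0.5]
width: 51.3
grasp_force: 0.0
```

```bash
python3 -m creep '[0,0,0,0,0,0,0,0,0,0,0,0,0,0,0,0,0,0,0,0,0,0,0,0,0,0,0,0,0,0,0,0]' 0.2; python3 -c "
import numpy as np
p=np.array([623.6,146.8]);h=np.array([522.4,30]);
for a in np.linspace(0,.78,9)[1:]:
  c,s=np.cos(a),np.sin(a);d=np.array([[c,-s],[s,c]])@(h-p)+p-h;print(np.round(d/1000,4),round(a,3))"
```

```text
t: 3.67
ee_pos: [522.9, 29.7, 65.9]
orientation: [-2.855, -1.311, 0.0]
ft_force: [0.3, 0.4, -0.6]
width: 17.5
grasp_force: 0.0
[ 0.0119 -0.0093] 0.098
[ 0.0245 -0.0174] 0.195
[ 0.038  -0.0242] 0.292
[ 0.052  -0.0297] 0.39
[ 0.0665 -0.0338] 0.488
[ 0.0813 -0.0365] 0.585
[ 0.0963 -0.0377] 0.682
[ 0.1114 -0.0374] 0.78
```

Closed to 17.5 mm with no force, so the handle isn't between the pads. I'll look.

```bash
python3 - <<'E'
from h import *
im,d=grab("scene"); save('s1.png',cv2.resize(im[170:370,260:560],None,fx=2.5,fy=2.5))
E
```

```text
(no output)
```

View pics/s1.png

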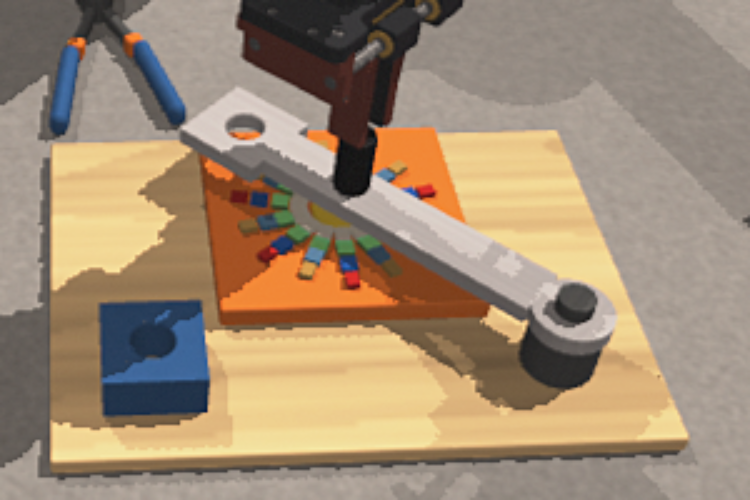

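```bash
python3 - <<'E'
from h import *
for n in("scene","top"):
    im,d=grab(n); W=cloud(n,d)
    if n=="scene":
        for r in range(200,256,3):
            print(r,[tuple(int(v) for v in np.nan_to_num(W[r,c])) for c in (394,398,402,406,410,414)])
    else:
        save('t1.png',cv2.resize(im[150:300,160:360],None,fx=3,fy=3))
print(get_obs()['ee_pos'],get_obs()['width'],ctrl.tcp_to_grasp)
E
```

```text
200 [(608, -3, 210), (604, 1, 207), (542, 18, 159), (544, 23, 160), (516, 35, 139), (519, 40, 142)]
203 [(601, -2, 200), (603, 2, 201), (543, 19, 154), (545, 24, 156), (516, 35, 134), (519, 41, 136)]
206 [(603, -1, 196), (601, 3, 195), (542, 19, 148), (542, 25, 149), (516, 36, 128), (522, 41, 133)]
209 [(604, -1, 192), (600, 4, 189), (540, 20, 141), (543, 26, 144), (518, 37, 124), (522, 41, 128)]
212 [(605, -1, 188), (536, 16, 132), (540, 21, 136), (541, 26, 137), (519, 37, 119), (522, 42, 121)]
215 [(534, 11, 125), (537, 17, 127), (541, 22, 131), (540, 27, 130), (519, 38, 113), (522, 43, 116)]
218 [(531, 12, 117), (536, 17, 122), (539, 22, 124), (540, 28, 125), (520, 38, 109), (520, 44, 108)]
221 [(530, 13, 111), (537, 18, 116), (539, 23, 118), (539, 29, 118), (430, 59, 27), (428, 66, 26)]
224 [(534, 13, 108), (537, 18, 111), (541, 23, 114), (524, 33, 100), (524, 39, 100), (439, 64, 28)]
227 [(447, 29, 27), (532, 20, 100), (542, 24, 109), (531, 32, 100), (523, 40, 93), (447, 63, 28)]
230 [(522, 16, 86), (532, 21, 95), (533, 26, 96), (532, 33, 95), (452, 56, 25), (452, 63, 26)]
233 [(525, 17, 82), (533, 21, 90), (533, 27, 89), (533, 33, 90), (460, 55, 26), (463, 61, 29)]
236 [(525, 17, 77), (531, 22, 81), (531, 28, 82), (530, 34, 81), (469, 54, 27), (469, 61, 27)]
239 [(527, 18, 71), (531, 23, 75), (534, 28, 78), (531, 35, 76), (483, 52, 33), (481, 59, 31)]
242 [(529, 18, 67), (531, 24, 69), (533, 29, 71), (531, 36, 70), (518, 45, 58), (490, 58, 33)]
245 [(525, 19, 58), (532, 24, 64), (533, 30, 65), (529, 37, 61), (524, 44, 57), (525, 50, 58)]
248 [(532, 19, 58), (533, 25, 58), (532, 31, 57), (530, 37, 56), (530, 44, 56), (531, 50, 57)]
251 [(0, 0, 0), (538, 24, 57), (539, 30, 58), (538, 37, 57), (535, 43, 55), (538, 49, 57)]
254 [(539, 19, 51), (542, 24, 54), (545, 30, 57), (546, 35, 59), (544, 42, 57), (544, 48, 57)]
[522.92409067  29.6664347   65.96287201] 17.342821704685836 18.700000000000003
```

View pics/t1.png

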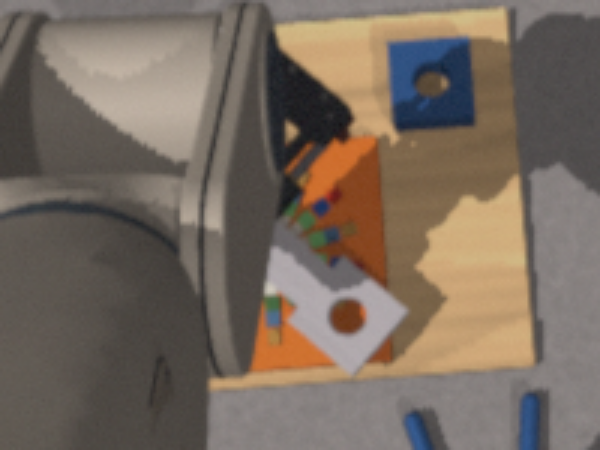

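The depth shows the fingertips end at z ≈ 107 and the body's underside at ≈ 188, while the state says TCP z = 66. The reported height is ≈ 41 mm too low, and xy agrees with the camera. I'll open, descend in small steps and check.

```bash
python3 -m creep '[0,0,0,0,0,0,0,0,0,0,0,0,0,0,0,0,0,0,0,0,0,0,0,0,0,0,0,0,0,0,0,0]' 0.8 && python3 -m creep '[0,0,-0.01,0,0,0,-0.02,0,0,0,-0.02,0]' 0.8
python3 - <<'E'
from h import *
im,d=grab("scene"); W=cloud("scene",d); save('s2.png',cv2.resize(im[150:350,300:500],None,fx=3,fy=3))
print(get_obs()['qpos'])
for c in range(370,440,4):
    print(c,[int(v) for v in np.nan_to_num(W[200:246:3,c,2])])
E
```

```text
t: 4.48
ee_pos: [522.9, 29.7, 66.0]
orientation: [-2.855, -1.311, 0.0]
ft_force: [-0.2, -0.2, -0.1]
width: 67.2
grasp_force: 0.0
t: 4.73
ee_pos: [521.3, 29.6, 43.8]
orientation: [-2.854, -1.31, 0.005]
ft_force: [-0.0, 0.1, 0.3]
width: 69.8
grasp_force: 0.0
[ 3.39674331e-02  4.88078120e-01  1.93877846e+00 -2.91456102e-05
  7.17868319e-01  7.43958533e-01]
370 [192, 181, 175, 169, 167, 57, 57, 58, 58, 56, 58, 58, 57, 52, 45, 28]
374 [196, 189, 179, 172, 169, 165, 55, 57, 57, 58, 58, 56, 56, 56, 50, 32]
378 [199, 192, 186, 177, 173, 168, 58, 58, 56, 56, 56, 59, 58, 56, 55, 50]
382 [201, 199, 192, 186, 176, 173, 167, 128, 123, 117, 110, 103, 97, 92, 87, 54]
386 [204, 200, 196, 189, 180, 176, 169, 166, 126, 120, 114, 108, 101, 96, 93, 86]
390 [205, 203, 199, 193, 187, 178, 173, 170, 163, 125, 120, 115, 107, 101, 96, 89]
394 [206, 205, 198, 195, 189, 180, 177, 171, 166, 125, 117, 111, 105, 99, 65, 61]
398 [204, 202, 195, 188, 183, 0, 0, 99, 99, 98, 93, 87, 83, 76, 70, 62]
402 [199, 186, 183, 179, 176, 169, -1, 100, 99, 99, 96, 88, 82, 77, 70, 64]
406 [187, 187, 184, 177, 172, -1, 2, 100, 98, 99, 95, 89, 82, 73, 67, 63]
410 [188, 183, 175, 170, 94, 87, 0, 25, 99, 94, 27, 26, 28, 31, 57, 57]
414 [182, 114, 108, 104, 98, 93, 88, 28, 28, 28, 26, 27, 26, 33, 31, 58]
418 [123, 117, 113, 107, 102, 96, 89, 84, 29, 27, 28, 28, 32, 30, 28, 58]
422 [126, 121, 114, 110, 106, 98, 92, 84, 28, 29, 27, 24, 32, 27, 28, 31]
426 [126, 118, 112, 0, 0, 0, 0, 28, 28, 0, 27, 27, 28, 29, 28, 30]
430 [0, 1, 0, 0, 1, 1, 0, 26, 27, 28, 27, 28, 28, 26, 26, 32]
434 [-1, 0, 0, 0, 0, 0, 1, 2, 27, 28, 26, 27, 27, 27, 26, 27]
438 [0, -1, 0, 2, 0, -1, 0, 1, 12, 12, 12, 11, 24, 28, 29, 26]
```

View pics/s2.png

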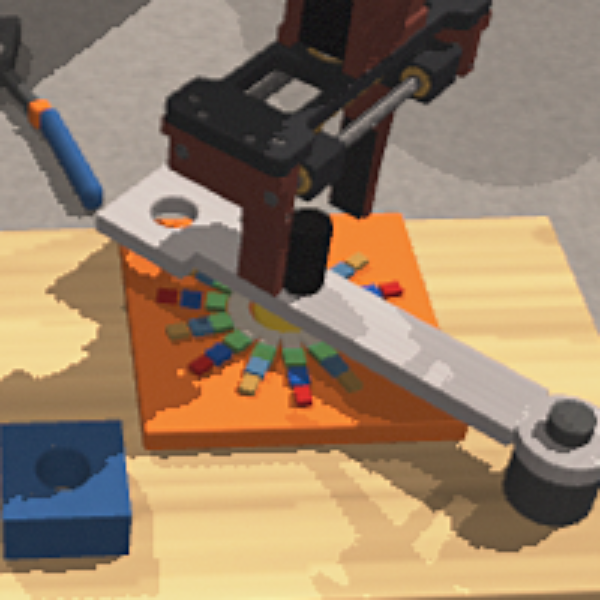

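The tips are now at z ≈ 85, straddling the handle, and the offset holds at ≈ 40 mm. I'll lower another 20 mm and close.

```bash
python3 -m creep '[0,0,-0.01,0,0,0,-0.02,0,0,0,-0.02,0,0,0,-0.02,0]' 0.8 && python3 -m creep '[0,0,0,0,0,0,0,0,0,0,0,0,0,0,0,0,0,0,0,0,0,0,0,0,0,0,0,0,0,0,0,0,0,0,0,0,0,0,0,0]' 0.1
```

```text
t: 5.12
ee_pos: [522.1, 29.6, 25.0]
orientation: [-2.854, -1.31, 0.003]
ft_force: [-0.3, -0.2, -0.7]
width: 70.4
grasp_force: 0.0
t: 5.95
ee_pos: [522.8, 29.7, 26.1]
orientation: [-2.855, -1.311, 0.0]
ft_force: [-1.4, 1.1, 1.8]
width: 23.4
grasp_force: 30.0
```

```bash
python3 -m creep '[0.012,-0.009,0,0.098,0.0245,-0.0175,0,0.195,0.038,-0.024,0,0.29,0.052,-0.0297,0,0.39,0.0665,-0.034,0,0.488,0.0813,-0.0365,0,0.585,0.0963,-0.0375,0,0.68,0.105,-0.0375,0,0.74,0.1114,-0.0375,0,0.78,0.1114,-0.0375,0,0.78]' && python3 -m creep '[0,0,0,0,0,0,0,0]'
python3 - <<'E'
from h import *
im,d=grab("scene"); W=cloud("scene",d); np.save('s3.npy',W); save('s3.png',cv2.resize(im[170:370,240:500],None,fx=3,fy=3))
E
```

```text
t: 6.78
ee_pos: [635.7, -6.9, 26.1]
orientation: [2.14, 2.3, 0.002]
ft_force: [-0.2, 4.9, 2.6]
width: 23.6
grasp_force: 30.0
t: 6.95
ee_pos: [634.7, -7.0, 26.1]
orientation: [2.143, 2.297, 0.002]
ft_force: [1.2, 5.4, 1.0]
width: 23.4
grasp_force: 30.0
```

View pics/s3.png

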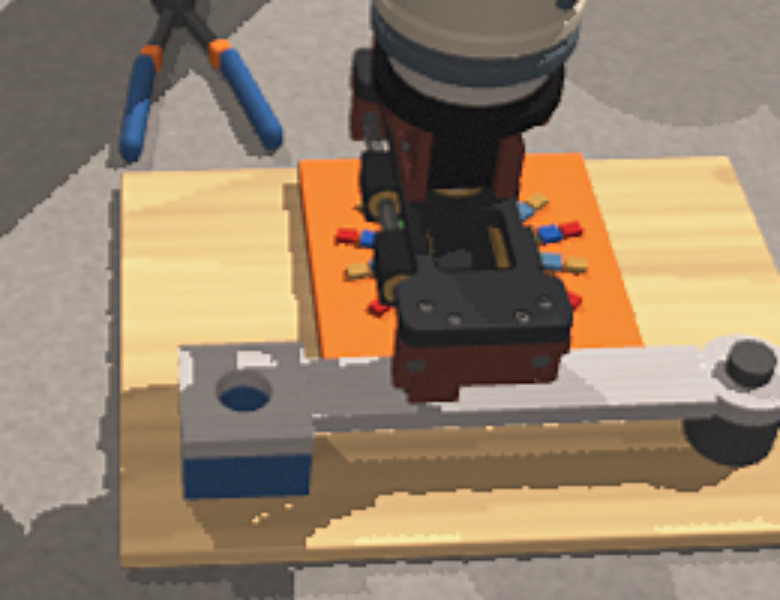

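The bar end lies squarely over the catch, with the blue bottom visible through the hole at crop (245,390). I'll release, lift, and move toward the stand.

```bash
python3 -m creep '[0,0,0,0,0,0,0,0,0,0,0,0,0,0,0,0,0,0,0,0,0,0,0,0,0,0,0.03,0,0,0,0.07,0,0,0,0.11,0,0,0,0.12,0]' 0.6 && python3 -m creep '[-0.163,-0.339,0,-0.7,-0.163,-0.339,0,-0.7,-0.163,-0.339,0,-0.7,-0.163,-0.339,0,-0.7,-0.163,-0.339,0,-0.7,-0.163,-0.339,0,-0.7,-0.163,-0.339,0,-0.7,-0.163,-0.339,0,-0.7,-0.163,-0.339,0,-0.7,-0.163,-0.339,0,-0.7]' 0.75
python3 - <<'E'
from h import *
from meas import meas
for n in("top","scene"):
    im,d=grab(n); save(n+'4.png',im); W=cloud(n,d); np.save(n+'4.npy',W); meas(n,W,im)
E
```

```text
t: 7.83
ee_pos: [637.9, -8.0, 152.4]
orientation: [2.138, 2.293, 0.009]
ft_force: [1.1, 0.2, 0.5]
width: 52.6
grasp_force: 0.0
t: 8.67
ee_pos: [468.4, -352.4, 145.9]
orientation: [2.802, 1.416, -0.002]
ft_force: [0.4, 0.5, -0.0]
width: 65.7
grasp_force: 0.0
top catchtop 10 mean [644.6 -91.1  40.3] rect [698.1 -94.5] [179.   45.5] 1.2 circ [698.  -88.9] 91.1 z [37.3 39.4 45.2]
top bar 2254 mean [632.5  14.   56.4] rect [634.2  16.2] [248.6 217.5] 54.6 circ [643.3  24.3] 148.8 z [53.3 56.5 59.3]
top handle 104 mean [634.2  -6.8  98.2] rect [634.5  -6.7] [21.8 21. ] 2.5 circ [634.8  -6.6] 12.0 z [ 94.7  98.1 101.2]
top redtop 0
top redcollar 0
top bluetop 164 mean [ 574.4 -316.    77.1] rect [ 575.4 -317.1] [26.8 24.1] 85.3 circ [ 576.6 -317.3] 13.8 z [59.5 79.8 83.3]
top stand 1125 mean [ 544.4 -322.6   39.4] rect [ 541.2 -327.2] [146.1  61.1] 15.1 circ [ 540.6 -326.9] 78.5 z [37.4 39.3 42. ]
scene catchtop 127 mean [658.3 -91.   39.6] rect [647.7 -91.6] [46.3 57.2] 3.6 circ [655.9 -91.8] 31.3 z [37.4 39.4 42.4]
scene bar 4477 mean [636.9   8.3  57.3] rect [698.3  26.1] [187.9 295.5] 2.5 circ [700.6  21.4] 169.9 z [54.2 57.5 59.2]
scene handle 226 mean [637.3  -9.1  98.4] rect [635.6  -8.5] [24.2 23.3] 26.9 circ [634.8  -7.8] 13.5 z [ 92.9  99.2 100.7]
scene redtop 320 mean [ 474.2 -343.6  147.6] rect [ 473.8 -346.2] [ 54.9 172.8] 53.7 circ [ 473.2 -346.8] 90.3 z [ 77.3  83.8 290.6]
scene redcollar 206 mean [ 458.7 -352.    46. ] rect [ 438.8 -363.5] [111.4  36.1] 25.0 circ [ 435.9 -358.3] 56.6 z [41.5 46.6 49.1]
scene bluetop 422 mean [ 581.9 -317.7   77.6] rect [ 513.1 -345.9] [ 95.  152.2] 83.7 circ [ 513.6 -325.4] 79.1 z [56.6 77.9 84.2]
scene stand 1936 mean [ 536.5 -329.7   40.9] rect [ 498.1 -341.1] [236.7  60.3] 14.9 circ [ 499.  -341.9] 120.0 z [39.  41.  42.4]
```

```bash
python3 - <<'E'
from h import *
for n in("top","scene"):
    W=np.load(n+'4.npy'); m=(W[...,2]>52)&(W[...,2]<62)&(W[...,1]<-66)&(W[...,1]>-140)&(W[...,0]>590)&(W[...,0]<690)
    P=W[m][:,:2]; x=np.percentile(P[:,0],[1,99]); print(n,len(P),cv2.minAreaRect(P.astype(np.float32)),x.mean())
    # hole: points inside below bar
    m=(np.hypot(W[...,0]-639.5,W[...,1]+92.5)<20)&(W[...,2]<48); P=W[m]; print(' hole',len(P),P.mean(0) if len(P) else '',np.median(P[:,2]) if len(P) else '')
    im=cv2.imread(f'pics/{n}4.png')
    # fingertips near pin
    m=(np.hypot(W[...,0]-471,W[...,1]+346)<60)&(W[...,2]>100); print(' tool minz',np.sort(W[m][:,2])[:8] if m.any() else '')
im=cv2.imread('pics/top4.png'); im2=cv2.imread('pics/scene4.png')
cv2.imwrite('pics/c4.png',np.hstack([cv2.resize(im[140:215,265:345],(400,375)),cv2.resize(im2[280:355,285:365],(400,375))]))
from scipy.spatial.transform import Rotation as R
o=get_obs();print(o['ee_pos'],np.degrees(np.arctan2(*R.from_rotvec(o['orientation']).as_matrix()[[1,0],1])))
E
```

```text
top 605 ((640.9969482421875, -93.02806091308594), (61.24006652832031, 56.44837951660156), 2.5102930068969727) 641.0125662446083
 hole 101 [649.2989285  -90.00266462  24.45509309] 18.98170252385542
 tool minz [400.23435222 401.69354212 401.98369989 403.0061992  422.97912082
 424.95070808 425.80714609 426.84199313]
scene 1280 ((640.8574829101562, -94.24317932128906), (62.67828369140625, 58.37497329711914), 4.032883167266846) 641.3554093937577
 hole 128 [627.68886192 -93.55250293  37.96360817] 38.27634775394076
 tool minz [185.31583651 185.38269903 185.42211082 185.46736928 186.15555481
 186.17154757 186.37717322 186.47550421]
[ 470.2344282  -348.09710352  145.56550092] -36.30814508749823
```

View pics/c4.png

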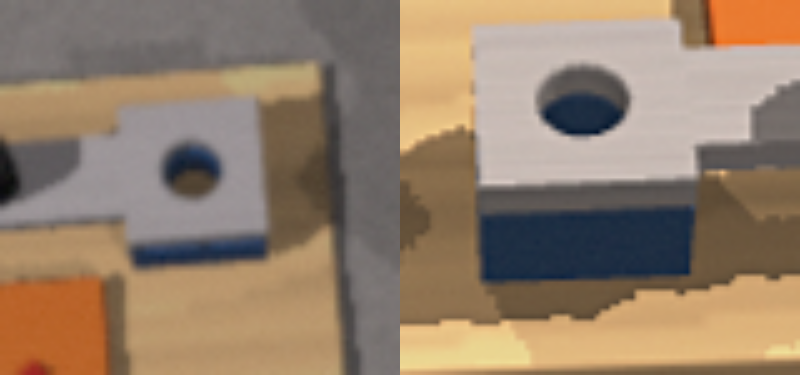

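The two holes agree within about 1.5 mm, and the tip height offset is confirmed at 39.7 mm. I'll descend on the red pin.

```bash
python3 -m creep '[0,0,-0.02,0,0,0,-0.06,0,0,0,-0.1,0,0,0,-0.12,0,0,0,-0.128,0,0,0,-0.132,0,0,0,-0.132,0,0,0,-0.132,0]' 0.75 && python3 -m creep '[0,0,0,0,0,0,0,0,0,0,0,0,0,0,0,0,0,0,0,0,0,0,0,0,0,0,0,0,0,0,0,0]' 0.1
```

```text
t: 9.43
ee_pos: [472.6, -347.0, 15.2]
orientation: [2.798, 1.424, 0.001]
ft_force: [0.8, -0.2, 0.3]
width: 66.0
grasp_force: 0.0
t: 10.1
ee_pos: [471.3, -346.9, 14.1]
orientation: [2.8, 1.424, -0.0]
ft_force: [-0.8, 1.0, 3.5]
width: 27.4
grasp_force: 30.0
```

```bash
python3 -m creep '[0,0,0.02,0,0,0,0.06,0,0,0,0.1,0,0.169,0.254,0.1,0,0.169,0.254,0.1,0,0.169,0.254,0.1,0,0.169,0.254,0.1,0,0.169,0.254,0.1,0,0.169,0.254,0.1,0,0.169,0.254,0.1,0]' && python3 -m creep '[0.02,0.03,0,0,0.02,0.03,0,0]'
python3 - <<'E'
from h import *
print(get_obs()['ee_pos'],get_obs()['width'])
im,d=grab("scene"); W=cloud("scene",d)
save('s5.png',cv2.resize(im[150:350,240:440],None,fx=3,fy=3))
E
```

```text
t: 10.93
ee_pos: [633.4, -102.1, 113.7]
orientation: [-2.8, -1.424, 0.001]
ft_force: [1.1, -0.3, -2.1]
width: 27.3
grasp_force: 30.0
t: 11.1
ee_pos: [656.2, -68.5, 113.9]
orientation: [-2.797, -1.43, -0.004]
ft_force: [-0.6, -0.3, -0.7]
width: 27.4
grasp_force: 30.0
[656.20163041 -68.49675042 113.8888122 ] 27.36921401319482
```

View pics/s5.png

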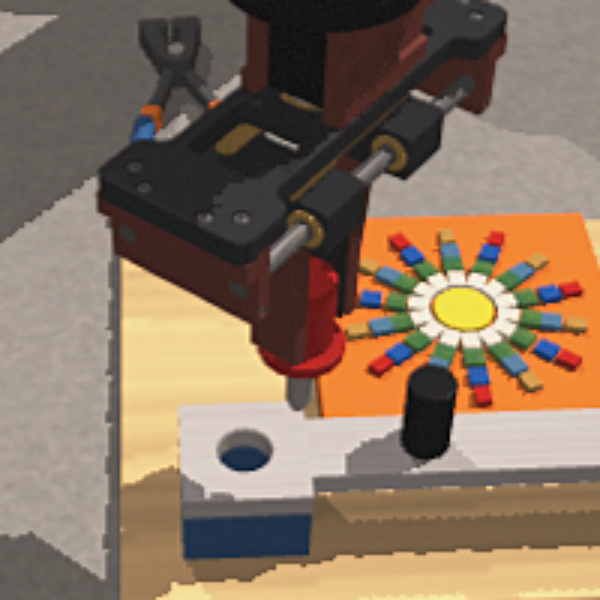

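The pin is held upright, but I overshot past the hole. I'll move back and verify the position over the hole.

```bash
python3 -m creep '[-0.02,-0.03,0,0,-0.02,-0.03,0,0,-0.02,-0.03,0,0,-0.02,-0.03,0,0,-0.02,-0.03,0,0]'
python3 - <<'E'
from h import *
print(get_obs()['ee_pos'],get_obs()['width'])
im,d=grab("scene"); W=cloud("scene",d)
save('s6.png',cv2.resize(im[180:360,250:430],None,fx=3,fy=3))
hsv=cv2.cvtColor(im,cv2.COLOR_RGB2HSV).astype(int)
near=np.hypot(W[...,0]-640,W[...,1]+92.7)<45
red=((hsv[...,0]<6)|(hsv[...,0]>174))&(hsv[...,1]>150)&(hsv[...,2]>90)&near
P=W[red]
for lo in range(90,190,6):
    Q=P[(P[:,2]>=lo)&(P[:,2]<lo+6)]
    if len(Q): print('red',lo,len(Q),'y',Q[:,1].min().round(1),Q[:,1].max().round(1),'xmax',Q[:,0].max().round(1))
sh=near&~red&(W[...,2]>66)&(W[...,2]<135)
P=W[sh]
for lo in range(66,135,6):
    Q=P[(P[:,2]>=lo)&(P[:,2]<lo+6)]
    if len(Q): print('other',lo,len(Q),'y',Q[:,1].min().round(1),Q[:,1].max().round(1),'x',Q[:,0].min().round(1),Q[:,0].max().round(1))
E
```

```text
t: 11.57
ee_pos: [632.8, -104.4, 114.0]
orientation: [-2.801, -1.423, -0.0]
ft_force: [0.4, 0.1, -0.8]
width: 27.2
grasp_force: 30.0
[ 632.82865857 -104.43098118  114.01126827] 27.17138840073301
red 138 21 y -115.7 -87.5 xmax 651.6
red 144 126 y -122.5 -87.6 xmax 651.8
red 150 34 y -118.0 -92.9 xmax 651.2
red 156 35 y -104.3 -92.9 xmax 646.5
red 162 35 y -104.3 -93.0 xmax 645.9
red 168 36 y -104.3 -92.0 xmax 647.2
red 174 34 y -104.3 -92.0 xmax 646.8
red 180 114 y -104.8 -93.2 xmax 646.6
other 102 5 y -108.5 -104.4 x 634.3 636.4
other 108 18 y -111.1 -100.4 x 632.8 640.1
other 114 31 y -111.2 -100.4 x 632.6 639.3
other 120 26 y -111.1 -100.5 x 632.6 639.2
other 126 11 y -111.0 -101.8 x 635.8 639.3
```

View pics/s6.png

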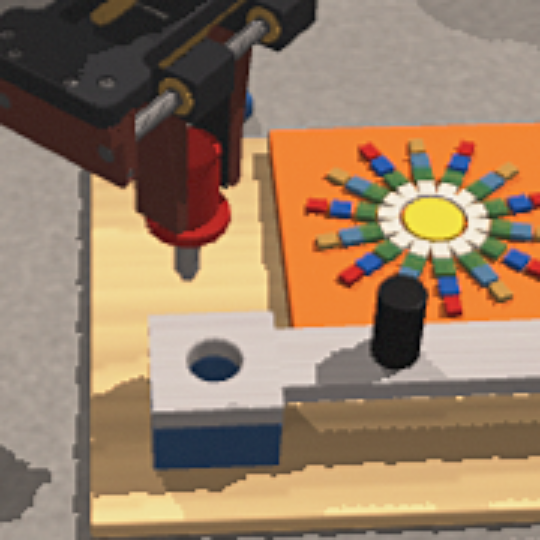

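The shank axis (633.3, -105.8) matches the TCP within about 1 mm. A shift of (+7.5, +12) mm puts it over the hole; then I descend.

```bash
python3 -m creep '[0.0075,0.012,0,0,0.0075,0.012,0,0,0.0075,0.012,-0.02,0,0.0075,0.012,-0.035,0,0.0075,0.012,-0.042,0,0.0075,0.012,-0.042,0]' && python3 -m creep '[0,0,-0.01,0,0,0,-0.02,0,0,0,-0.03,0,0,0,-0.036,0,0,0,-0.036,0]'
```

```text
t: 12.12
ee_pos: [639.2, -91.2, 70.1]
orientation: [-2.798, -1.424, 0.004]
ft_force: [0.2, 0.1, -1.4]
width: 27.5
grasp_force: 30.0
t: 12.53
ee_pos: [639.2, -91.8, 34.2]
orientation: [-2.799, -1.423, 0.003]
ft_force: [0.7, 0.0, -0.5]
width: 27.1
grasp_force: 30.0
```

```bash
python3 -m creep '[0,0,-0.0015,0,0,0,-0.003,0,0,0,-0.004,0,0,0,-0.005,0,0,0,-0.005,0]'
```

```text
t: 12.95
ee_pos: [640.7, -92.1, 31.3]
orientation: [2.8, 1.424, 0.001]
ft_force: [-0.0, -0.5, -1.2]
width: 27.7
grasp_force: 30.0
```

```bash
python3 -m creep '[0,0,-0.001,0,0,0,-0.002,0,0,0,-0.002,0,0,0,-0.002,0]'
```

```text
t: 13.28
ee_pos: [642.2, -92.0, 31.2]
orientation: [2.799, 1.423, 0.005]
ft_force: [-0.5, 1.1, 10.0]
width: 27.6
grasp_force: 30.0
```

Contact of 10 N at exactly the expected height (31), so the collar is seated. I'll release and retract.

```bash
python3 -m creep '[0,0,0,0,0,0,0,0,0,0,0,0,0,0,0,0,0,0,0,0,0,0,0,0,0,0,0.03,0,0,0,0.07,0,0,0,0.11,0,0,0,0.13,0]' 0.7 && python3 -m creep '[-0.16,-0.12,0.02,0,-0.16,-0.12,0.02,0,-0.16,-0.12,0.02,0,-0.16,-0.12,0.02,0,-0.16,-0.12,0.02,0,-0.16,-0.12,0.02,0,-0.16,-0.12,0.02,0]'
python3 - <<'E'
from h import *
print(get_obs()['ee_pos'])
ims=[]
for n in("top","scene"):
    im,d=grab(n); W=cloud(n,d)
    near=np.hypot(W[...,0]-640,W[...,1]+92.7)<25
    hsv=cv2.cvtColor(im,cv2.COLOR_RGB2HSV).astype(int)
    red=((hsv[...,0]<6)|(hsv[...,0]>174))&(hsv[...,1]>150)&near
    P=W[red]; T=P[P[:,2]>92]; C=P[P[:,2]<68]
    print(n,'top z',np.percentile(P[:,2],98) if len(P) else '',T.mean(0) if len(T) else '','collar z',np.percentile(C[:,2],[5,50]) if len(C) else '')
    ims.append(im)
a=cv2.resize(ims[0][130:290,150:450],(600,320)); b=cv2.resize(ims[1][180:360,230:450],(340,278)); 
c=cv2.resize(ims[1][180:300,100:246],(260,214))
cv=np.zeros((600,600,3),np.uint8); cv[:320]=a; cv[320:598,:340]=b; cv[320:534,340:]=c; save('f.png',cv)
E
```

```text
t: 14.12
ee_pos: [642.4, -92.3, 163.6]
orientation: [2.798, 1.422, 0.007]
ft_force: [1.6, 0.1, 0.4]
width: 61.3
grasp_force: 0.0
t: 14.7
ee_pos: [479.4, -213.0, 179.4]
orientation: [2.802, 1.419, 0.001]
ft_force: [1.0, 1.0, 0.3]
width: 61.4
grasp_force: 0.0
[ 479.4011938  -213.02460796  179.42567316]
top top z 100.96309331801831 [639.62496978 -92.10643566  97.90537619] collar z [59.19505097 62.71706358]
scene top z 100.92119070025782 [645.53878243 -93.53796192  98.59674107] collar z [59.77133845 63.41471546]
```

View pics/f.png

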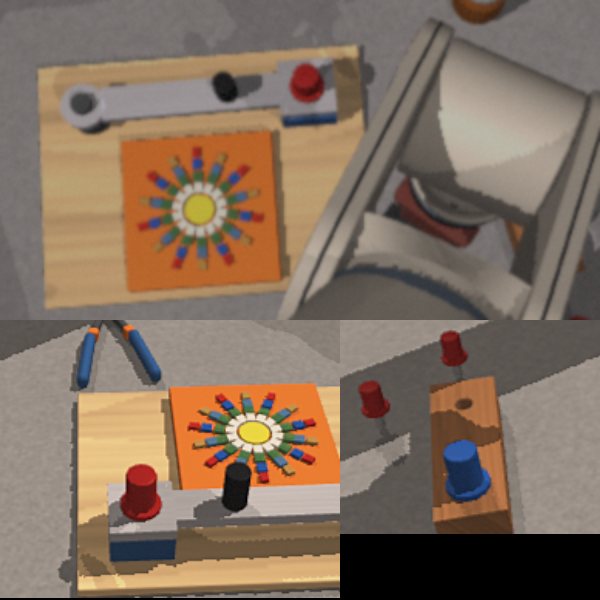

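The red pin is seated: its knob top is at about 99 mm and its collar at 57–63 mm, at (125,510) in the scene crop. The blue pin is untouched and the arm is clear.

```bash
python3 -m creep '[0,0,0,0,0,0,0,0,0,0,0,0]' && python3 -c "
from workcell import ticket; print(ticket.close_job())"
```

```text
t: 15.05
ee_pos: [481.0, -211.3, 178.7]
orientation: [-2.799, -1.426, 0.0]
ft_force: [-0.0, -0.5, -0.4]
width: 61.6
grasp_force: 0.0
the job is handed in; nothing more can be done
None
```

The job is handed in at about 15 s: the rest is swung into line with the catch, the long red pin is through both holes with its collar home on the rest, the blue pin is untouched in the stand, and the robot is clear of everything.

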